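# Load the meter's battery pack and press its recessed reset button with the stylus

### The arm

A 6-joint arm with a two-finger parallel gripper is mounted at the origin on the work surface. World frame = base frame: x ahead of the robot, y to its left, z up, the work surface at z = 0. Lengths are in mm, angles in rad, forces in N, time in s.
With the tool pointing down it reaches from about 250 to 850 mm from the base axis. Payload 12.5 kg.
Tool frame: the origin (TCP) lies on the centre line of the jaws, within the pads' length; the fingertips stand tip_extent ahead of it and the grasp point (between the pads) lies 3 mm ahead of it (tip_extent is the distance from the TCP to the fingertips, in mm); z points along the fingers, y is the line along which they close (so a half turn about z gives the same grasp; the last joint's range is limited). The gripper opens to 93 mm and grips with 3 to 60 N. Pads are 15 mm wide; open, the fingers measure 128 mm over their backs; the gripper's body (75 mm by 188 mm) begins 65 mm behind the grasp point.
Start: joints at [1.207, 0.351, 1.652, -0, 1.139, -0.085], TCP at [151.33, 528.757, 240.633] pointing down, gripper open.
Joint ranges: [-2.75, 2.75], [-0.79, 2.1], [0.01, 2.65], [-1.57, 4.71], [0.07, 3.14], [-2.87, 2.87]. Speed limits (rad/s): [2.22, 2.22, 2.79, 3.14, 3.14, 3.14].

### API

Orientations are given as [roll, pitch, yaw] about the fixed x, y, z axes, in that order (R = Rz(yaw) Ry(pitch) Rx(roll)).
In Python, from station import * gives the robot as it stands.
- The arm moves only by the shell command python3 -m crank 'ROWS' [FORCE]. ROWS is JSON, a list of rows, each a list of 7 numbers: the shift along the tool's x, y, z in cm, then the turn, a rotation vector about the tool's x, y, z in rad, then the closure, from -1 (fully open) to 1 (shut). A call has 1 to 12 rows; each row shifts and turns the commanded pose from where the row before left it, along the tool's axes as they then stand; what a row does not reach is not made up. A row lasts 1/12 s, in which the tool goes at most 41.7 mm and 7.16 degrees, less where a joint would pass 70% of its speed; a pose out of reach is approached as far as the arm can. A call with a gripper value outside its range is refused whole. The fingers move at their own pace and stop on an object; FORCE is the grip in N (left out, the last holds). Time passes only in rows, so rows that do not move let the fingers close. It gives the time, the measured TCP pose, the force, the opening and the grip force at its end, in the units of the state.
- sense(): the state, without advancing time (a new reading comes with each control period).
- snapshot(name): name is "scene" or "top"; returns a dict with "pixels" (480x640x3 uint8, red, green, blue), "mtx" (3x3 intrinsics, pixels), "xyz" and "orientation" of the camera in the world. Camera axes: x right, y down, z forward; pixel columns grow to the right and rows downward; lengths in mm; the calibration is good to about 2 mm. A picture is of the moment at which its call begins. There is no depth.
- job_done(): hands the job in; it is judged then, once.
Trained networks look in the newest picture that a camera, given by its name, has taken for a name from the list of things; names that differ only in an ending like _2 or _b are one class to them, and where a whole thing is asked for, a point or a joint stands for the part that bears it (a point fixed in the world has none). Each returns a list of dicts, best first, with "score" (0 to 1); they miss things now and then, are a little off and sometimes report something else, mostly with a low value. They report only what shows in the picture. A call takes as long as a camera call.
- spot_in(camera, target): "at" ([column, row] in pixels, amid what is visible of it).
- trace(camera, target): "pixels" (480x640 bool, what is visible of it) and "at" ([column, row] in pixels, amid what is visible of it).
The state is a dict: "clock": time; "q": joint angles; "qd": joint speeds; "tau": joint torques, N m; "ee_pos": TCP position; "orientation": TCP orientation; "wrist_force": force on the tool from outside, world axes, zero at the start; "wrist_torque": the same for the moment, N m; "opening": opening from 0.0 (shut) to 1.0 (fully open); "gripper_force": force on a finger pad.
Only numpy, scipy, OpenCV 4.12 (cv2) and the standard library are available. Lean on these libraries where they do the work, as an engineer would, in place of code of your own. Each camera call takes 0.05 s, during which the arm holds its last target. There are 200 camera calls.

### The job

Take the battery pack out of its cradle and slide it, contacts first, fully home into the bay of the bench meter, so that only its pull tab sticks out of the mouth. Then take the stylus from its stand, press the meter's recessed reset button all the way down with the tip of the stylus and hold it there for about half a second, and put the stylus back in its stand, tip down. Leave the flux jar, solder reel and screwdriver where they are.

Things in the scene. Friction and masses are not known exactly. Their poses are not given: they have to be found in the camera images.
- pack: Loose battery pack, 0.2 to 0.3 kg: grey block 100 (x) x 44 (y) x 22 (z) mm, +x end: nose with brass contacts; -x end: black pull tab 32 long (x -50 to -82), 14 wide, z 2 to 32. Origin: centre of the block's underside. In the cradle only the block (across y, x -45 to +25) can be gripped. All of the block must enter the bay: put the pack down on the meter's ledge and take it again by the tab.
- pack_nose (a point): Lower edge of the pack's nose: point (50, 0, 0) mm in the pack's frame; same axes.
- pack_tab (a point): Middle of the pull tab: point (-68, 0, 17) mm in the pack's frame. Grip it across y, 14 mm. While the pack lies in the cradle, cheeks beside the tab leave no room for fingers.
- meter: Grey bench meter, fixed. Origin: under the centre of the bay's mouth, at table height; +x points into the bay. A flat ledge, 8 mm high, 130 wide, runs from x -110 to the mouth (x 0), level with the bay's floor. The case (x 0 to 110, 130 wide, top at z 45) holds the bay: 100 deep to a rigid back, 46.5 wide, z 8 to 33, roofed; its sides flare about 5 mm out over the first 12.
- bay_mouth (a point): Centre of the bay's floor at the mouth: (0, 0, 8) mm in the meter's frame; axes as the meter's. Two thin dark lines along the ledge mark the bay's width.
- bay_back (a point): Centre of the bay's floor at its back: (100, 0, 8) mm in the meter's frame. The pack is home when its nose touches here; its block is then flush with the mouth and the tab stands out over the ledge.
- reset_button (a joint): How far the reset button is pressed, m: 0 up, 0.004 fully down. A spring button; it takes about 1 N to start and 4 N to be fully down, and springs back.
- button_top (a point): Centre of the top face of the reset button, a 12 mm white round cap at the bottom of a 14 mm round hole in the top of the meter's case, at (34, 42) mm in the meter's frame. The cap lies 5 mm below the case's top, 40 mm above the table; it is pressed straight down. Fingers do not fit in the hole.
- cradle: Black cradle, fixed. Origin: on the table under the centre of the lying pack's block; same axes as the pack. Base 156 x 60 mm (x -90 to +66), 6 thick: the pack lies on it at z 6. A U of walls round the nose (x +32 to +58) is 22 mm high over the table; two cheeks beside the tab (x -58 to -88, y 11 to 21 either side) and an end wall are 40 mm high. Lift the pack straight up.
- stylus: Stylus (loose, about 40 g), round, 140 mm long. Origin: the end of its tip; +z runs from the tip up to the handle. Steel tip 5 mm in diameter, 20 mm long; cone from z 20 to 32 mm; black handle 14 mm in diameter from z 32 to 140 mm. It starts upright in the stand, tip down, its tip 5 mm above the table.
- stand: Stylus stand, an aluminium block 50 x 50 mm on a 60 x 60 x 5 mm base, 75 mm high in all, fixed to the table. Origin: centre of its underside; z up. A 17 mm square upright hole in the middle of its top, floor 5 mm above the table.
- flux_jar: Bystander: amber jar, 44 mm in diameter, 35 mm high. Origin: centre of its underside.
- solder_reel: Bystander: metal reel standing on its flange, 52 mm in diameter, 36 mm high. Origin: centre of its underside.
- screwdriver: Bystander: black screwdriver lying on the table, 160 mm long, along its x.

How it is judged (in metres and radians):
On the way, in this order (a step that is already met when the one before it is completed fails the run):
1. the battery pack is fully home in the bay (x of pack_nose in the frame of meter above 0.096 m and y of pack_nose in the frame of meter between -0.006 and 0.006 m and z of pack_nose in the frame of meter between 0.003 and 0.014 m and angle between the x axis of pack and the x axis of meter, either way round below 0.08 rad), for 0.2 s.
2. the reset button is pressed down by the stylus held in the gripper (value of joint reset_button above 0.003 m and contact force between stylus and meter above 1 N and contact force between the fingers and stylus above 1 N), for 0.2 s.
At the end, for the whole second after the job is handed in: The pack's nose is within 4 mm of the back of the bay (block flush with the mouth), the button is up again, and the stylus stands tip down in its stand's hole (tip within 12 mm of the stand's axis and 12 mm of the table's level, leaning less than 0.2 rad); all at rest (all of step 1 and value of joint reset_button below 0.001 m and horizontal distance between stylus and stand below 0.012 m and z of stylus in the frame of stand below 0.012 m and angle between stylus's own z axis and vertical below 0.2 rad and linear speed of each of stylus, pack below 0.02 m/s); the robot touches nothing.
It fails at once if the reset button is pressed before the pack is home (value of joint reset_button above 0.002 m and not (x of pack_nose in the frame of meter above 0.092 m and y of pack_nose in the frame of meter between -0.006 and 0.006 m and z of pack_nose in the frame of meter between 0.003 and 0.014 m and angle between the x axis of pack and the x axis of meter, either way round below 0.08 rad)).
It fails at once if a bystander (flux jar, solder reel, screwdriver) is moved more than 30 mm (distance of any of flux_jar, solder_reel, screwdriver from where it was at the start of the episode above 0.03 m).
It also fails if it takes over 72 s, if anything falls off the work surface, if the arm or the gripper's body presses on something with over 40 N, if the wrist force passes 120 N, or if a joint passes its speed limit or range.

## Working session

There is one attempt and no reset: what is moved stays moved. The work goes in short steps, Python scripts to look and compute and a shell command to move; the robot and the scene stay as the last step left them, time stands still between calls to the robot, and variables do not carry over. Pictures are saved under pics/ and viewed, at most 12 in all, crops included, and the job is handed in when it is done.

```bash
mkdir -p pics; ls
python3 - <<'E'
from station import *
import cv2,numpy as np
s=sense();print({k:np.round(v,3).tolist() for k,v in s.items()})
for c in("scene","top"):
    p=snapshot(c);cv2.imwrite(f"pics/{c}0.png",p["pixels"][:,:,::-1]);print(c,np.round(p["mtx"],1).tolist(),p["xyz"],p["orientation"])
    for t in("pack","pack_tab","pack_nose","bay_mouth","meter","button_top","cradle","stylus","stand","flux_jar","solder_reel","screwdriver"):
        print(t,[(np.round(d["at"]).tolist(),round(d["score"],2)) for d in spot_in(c,t)][:2])
E
```

```text
pics
{'clock': 0.0, 'q': [1.207, 0.351, 1.652, -0.0, 1.139, -0.085], 'qd': [0.001, -0.0, 0.002, -0.001, 0.001, -0.001], 'tau': [-0.0, -49.732, -28.526, 0.07, 0.026, -0.0], 'ee_pos': [151.225, 528.476, 240.104], 'orientation': [-3.14, -0.0, 2.863], 'wrist_force': [0.34, 0.334, 0.399], 'wrist_torque': [-0.019, -0.022, -0.023], 'gripper_force': 0.0, 'opening': 0.998}
scene [[522.9, 0.0, 315.0], [0.0, 522.9, 230.5], [0.0, 0.0, 1.0]] [1160.87860327  240.04237758  489.57036336] [-2.15917354 -0.01527903  1.97791719]
pack [([190.0, 216.0], 0.98)]
pack_tab [([190.0, 217.0], 0.91)]
pack_nose [([190.0, 215.0], 0.56)]
bay_mouth [([473.0, 309.0], 0.96)]
meter [([470.0, 307.0], 0.55)]
button_top []
cradle [([206.0, 225.0], 0.87)]
stylus [([309.0, 234.0], 0.95)]
stand [([306.0, 276.0], 0.66)]
flux_jar [([364.0, 210.0], 0.97)]
solder_reel [([300.0, 360.0], 0.66)]
screwdriver [([134.0, 338.0], 0.92), ([204.0, 226.0], 0.3)]
top [[575.0, 0.0, 322.6], [0.0, 575.0, 245.7], [0.0, 0.0, 1.0]] [ 417.31626676   11.79954747 1021.76055488] [-2.97654758 -0.00525589 -1.57397403]
pack [([460.0, 262.0], 0.78)]
pack_tab [([463.0, 258.0], 0.93)]
pack_nose [([459.0, 261.0], 0.62)]
bay_mouth [([197.0, 261.0], 0.94)]
meter [([196.0, 263.0], 0.64), ([448.0, 285.0], 0.16)]
button_top []
cradle [([450.0, 288.0], 0.93)]
stylus [([316.0, 206.0], 0.63)]
stand [([315.0, 215.0], 0.93), ([463.0, 262.0], 0.67)]
flux_jar [([317.0, 348.0], 0.72)]
solder_reel [([292.0, 147.0], 0.61)]
screwdriver [([404.0, 122.0], 0.95), ([198.0, 258.0], 0.51)]
```

View pics/top0.png

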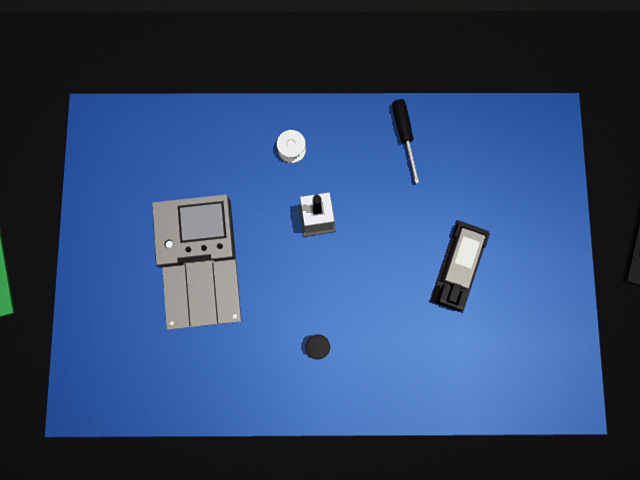

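View pics/scene0.png

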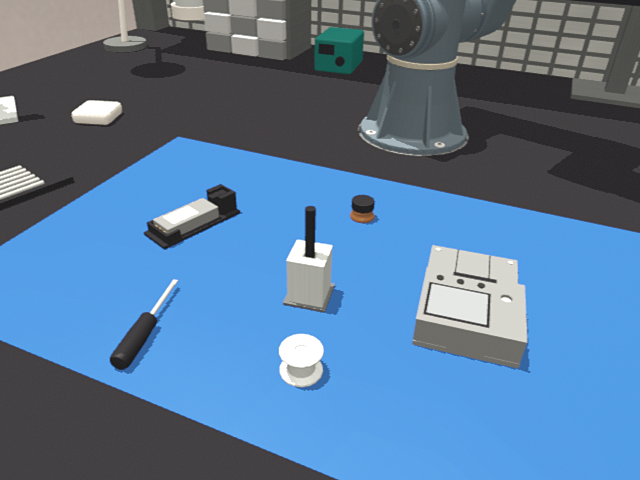

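The top view shows the meter with its mouth toward the robot (mouth at about (197,262), button at (169,244)). The cradle and pack are at (460,262) with the nose up and slightly right, and the stand is at (317,213). The scene view agrees. Next I'll fit poses to the traced silhouettes.

```bash
cat > h.py <<'E'
from station import *
import cv2,numpy as np,itertools
from scipy.spatial.transform import Rotation as R
from scipy.optimize import minimize
def proj(c,P):
    Rc=R.from_euler("xyz",c["orientation"]).as_matrix()
    q=(np.asarray(P,float)-c["xyz"])@Rc@np.array(c["mtx"]).T
    return q[:,:2]/q[:,2:]
def box(x0,x1,y0,y1,z0,z1): return np.array(list(itertools.product((x0,x1),(y0,y1),(z0,z1))),float)
def pose(P,v):
    c,s=np.cos(v[2]),np.sin(v[2]); return P@np.array([[c,s,0],[-s,c,0],[0,0,1]])+[v[0],v[1],0]
def unproj(c,uv,z):
    Rc=R.from_euler("xyz",c["orientation"]).as_matrix()
    d=Rc@np.linalg.inv(c["mtx"])@[uv[0],uv[1],1]; return c["xyz"]+d*(z-c["xyz"][2])/d[2]
def sil(c,boxes,v,S=4):
    m=np.zeros((480*S//1,640*S),np.uint8)
    for b in boxes:
        h=cv2.convexHull(((proj(c,pose(b,v))+.5)*S).astype(np.float32)); cv2.fillConvexPoly(m,np.round(h).astype(np.int32),1)
    return m
def fit(cams,masks,boxes,v0):
    big=[cv2.resize(m.astype(np.float32),None,fx=4,fy=4,interpolation=cv2.INTER_LINEAR)>.5 for m in masks]
    def f(w):
        v=np.array([w[0],w[1],w[2]/50]);r=0
        for c,m in zip(cams,big):
            s=sil(c,boxes,v)>0; r+=1-(s&m).sum()/(s|m).sum()
        return r
    w0=np.array([v0[0],v0[1],v0[2]*50])
    for st in(15,4,1.5):
        o=minimize(f,w0,method="Nelder-Mead",options=dict(initial_simplex=np.vstack([w0]+[w0+st*e for e in np.eye(3)]),xatol=.05,fatol=1e-5,maxfev=90)); w0=o.x
    return np.round([w0[0],w0[1],w0[2]/50],4),round(o.fun/len(cams),3)
METER=[box(-110,0,-65,65,0,8),box(0,110,-65,65,0,45)]
PACK=[box(-50,50,-22,22,0,22),box(-82,-50,-7,7,2,32)]
CRADLE=[box(-90,66,-30,30,0,6),box(32,58,-30,30,0,22),box(-88,-58,11,21,0,40),box(-88,-58,-21,-11,0,40),box(-90,-88,-21,21,0,40)]
STAND=[box(-30,30,-30,30,0,5),box(-25,25,-25,25,0,75)]
E
cat > m1.py <<'E'
from h import *
C={c:snapshot(c) for c in("scene","top")}
def tr(c,t):
    r=trace(c,t); return np.zeros((480,640),bool) if not r else r[0]["pixels"]
T={(c,t):tr(c,t) for c in C for t in("meter","pack","cradle","stand","stylus")}
for k,m in T.items(): print(k,m.sum(),end=" ")
print()
t=C["top"]
g={"meter":(unproj(t,(197,262),8),0.05),"cradle":(unproj(t,(462,258),15),-.3),"stand":(unproj(t,(317,218),40),0.05)}
for n,bx,parts in(("meter",METER,["meter"]),("cradle",CRADLE+[b+[0,0,6] for b in PACK],["cradle","pack"]),("stand",STAND,["stand"])):
    for cs in(["top"],["scene"],["top","scene"]):
        ms=[np.any([T[c,p] for p in parts],0) for c in cs]
        print(n,cs,fit([C[c] for c in cs],ms,bx,[*g[n][0][:2],g[n][1]]))
for c in C:
  for n in("flux_jar","solder_reel","screwdriver"): pass
for uv,z,n in(((169,244),40,"button"),((317,197),140,"stylus top"),((317,347),35,"jar"),((291,146),36,"reel")): print(n,unproj(t,uv,z).round(1))
ys,xs=np.nonzero(T["top","stylus"]);print("stylus rows",ys.min(),ys.max(),xs.min(),xs.max())
for c in C:
    im=C[c]["pixels"][:,:,::-1].copy()
    np.savez(f"{c}0.npz",**{p:T[c,p] for p in("meter","pack","cradle","stand","stylus")},im=im)
E
python3 m1.py
```

```text
('scene', 'meter') 10740 ('scene', 'pack') 1425 ('scene', 'cradle') 1472 ('scene', 'stand') 2730 ('scene', 'stylus') 525 ('top', 'meter') 1689 ('top', 'pack') 1629 ('top', 'cradle') 1127 ('top', 'stand') 9917 ('top', 'stylus') 0 
meter ['top'] (array([5.573093e+02, 2.291923e+02, 5.000000e-02]), np.float64(1.0))
meter ['scene'] (array([5.563733e+02, 2.234502e+02, 1.129000e-01]), np.float64(0.013))
meter ['top', 'scene'] (array([5.563733e+02, 2.234502e+02, 1.129000e-01]), np.float64(0.506))
cradle ['top'] (array([ 5.613651e+02, -2.428168e+02, -3.515000e-01]), np.float64(0.102))
cradle ['scene'] (array([ 5.621437e+02, -2.462542e+02, -3.436000e-01]), np.float64(0.054))
cradle ['top', 'scene'] (array([ 5.629836e+02, -2.441271e+02, -3.519000e-01]), np.float64(0.097))
stand ['top'] (array([6.298469e+02, 1.572350e+01, 5.000000e-02]), np.float64(1.0))
stand ['scene'] (array([6.395924e+02, 1.311770e+01, 1.604000e-01]), np.float64(0.083))
stand ['top', 'scene'] (array([6.395924e+02, 1.311770e+01, 1.604000e-01]), np.float64(0.541))
button [584.4 271.7  40. ]
stylus top [642.   15.3 140. ]
jar [408.1  16.1  35. ]
reel [762.5  62.   36. ]Traceback (most recent call last):
  File "m1.py", line 17, in <module>
    ys,xs=np.nonzero(T["top","stylus"]);print("stylus rows",ys.min(),ys.max(),xs.min(),xs.max())
                                                            ~~~~~~^^
    return umr_minimum(a, axis, None, out, keepdims, initial, where)
ValueError: zero-size array to reduction operation minimum which has no identity
```

```bash
cat > m2.py <<'E'
from h import *
C={c:snapshot(c) for c in("scene","top")}
near={"top":dict(meter=(197,262),pack=(462,258),cradle=(450,288),stand=(317,215),stylus=(316,206)),"scene":dict(meter=(470,307),pack=(190,216),cradle=(206,225),stand=(306,276),stylus=(309,234))}
def tr(c,t):
    for n in(t,"stand","meter","pack"):
        for r in trace(c,n):
            if np.hypot(*np.subtract(r["at"],near[c][t]))<14 and (n==t or t in("meter","stand")): return r["pixels"]
    print("miss",c,t);return None
T={(c,t):tr(c,t) for c in C for t in("meter","pack","cradle","stand","stylus")}
t=C["top"]
g={"meter":(unproj(t,(197,262),8),0.08),"cradle":(unproj(t,(462,258),15),-.35),"stand":(unproj(t,(317,212),75),0.1),"pack":(unproj(t,(462,258),15),-.35)}
for n,bx,parts in(("meter",METER,["meter"]),("cradle",CRADLE+[b+[0,0,6] for b in PACK],["cradle","pack"]),("stand",STAND+[box(-6,6,-6,6,70,145)],["stand","stylus"])):
    for cs in(["top"],["scene"],["top","scene"]):
        ms=[[T[c,p] for p in parts if T[c,p] is not None] for c in cs]
        if not all(len(m) for m in ms): continue
        ms=[np.any(m,0) for m in ms]
        v,e=fit([C[c] for c in cs],ms,bx,[*g[n][0][:2],g[n][1]]);print(n,cs,v.tolist(),e)
    for c in C:   # overlay
        im=C[c].setdefault("ov",C[c]["pixels"][:,:,::-1].copy())
        big=C[c].setdefault("big",cv2.resize(im,None,fx=4,fy=4,interpolation=cv2.INTER_CUBIC))
        for b in bx:
            P=pose(b,v)
            for i,j in itertools.combinations(range(8),2):
                if bin(i^j).count("1")==1:
                    a,d=np.round((proj(C[c],P[[i,j]])+.5)*4).astype(int); cv2.line(big,tuple(a.tolist()),tuple(d.tolist()),(0,0,255),1)
        u=np.array(near[c][parts[0]])*4
        C[c].setdefault("crops",[]).append(cv2.resize(big[max(0,u[1]-300):u[1]+300,u[0]-260:u[0]+260],(260,300),interpolation=cv2.INTER_AREA))
cv2.imwrite("pics/ov1.png",np.vstack([np.hstack(C[c]["crops"]) for c in("top","scene")]))
E
python3 m2.py
```

```text
miss scene cradle
miss top stylus
meter ['top'] [555.64, 226.6317, 0.1124] 0.015
meter ['scene'] [556.5038, 223.4272, 0.1087] 0.016
meter ['top', 'scene'] [555.9761, 224.8903, 0.103] 0.029
cradle ['top'] [562.573, -242.7404, -0.3599] 0.051
cradle ['scene'] [539.0531, -252.5234, -0.0837] 0.45
cradle ['top', 'scene'] [562.0352, -243.3058, -0.3592] 0.284
stand ['top'] [638.6951, 16.3932, 0.1436] 0.156
stand ['scene'] [639.4468, 13.0183, 0.1363] 0.032
stand ['top', 'scene'] [639.7007, 13.8243, 0.154] 0.125
```

View pics/ov1.png

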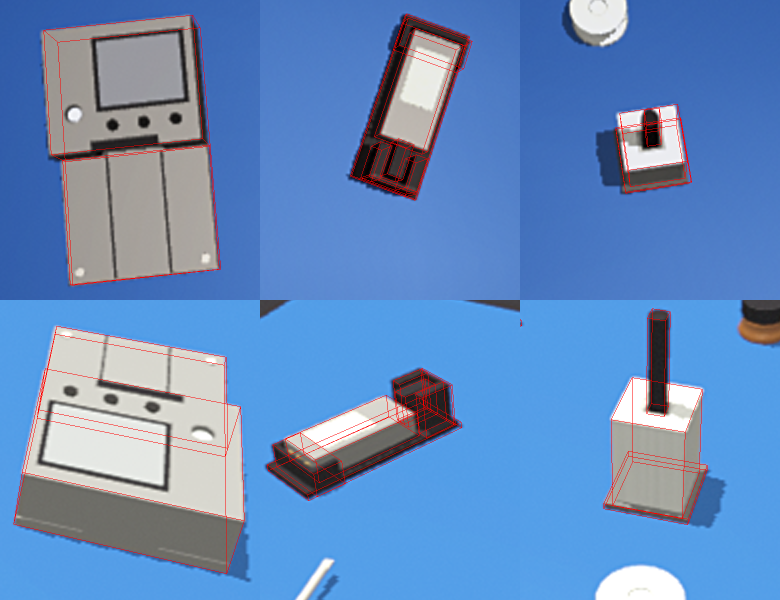

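The overlay matches well in both cameras. The two differ by about 3 mm in y, so I'll average them: meter (556, 225, 0.11), cradle (562, -244.5, -0.355), stand (639, 14.5, 0.145). Now I'll work out the first move.

```bash
cat > go.py <<'E'
from h import *
import sys
# go.py x y z yaw [roll pitch]: remaining shift in tool axes (cm) and rotvec (tool axes)
def rem(x,y,z,yaw,roll=np.pi,pitch=0):
    s=sense();A=R.from_euler("xyz",s["orientation"]);B=R.from_euler("xyz",[roll,pitch,yaw])
    print("t",round(s["clock"],2),"pos",np.round(s["ee_pos"],1),"rpy",np.round(s["orientation"],3),"F",np.round(s["wrist_force"],1),"open",round(s["opening"],3))
    print("shift cm",np.round(A.inv().apply(np.array([x,y,z])-s["ee_pos"])/10,2),"turn",np.round((A.inv()*B).as_rotvec(),3))
if __name__=="__main__":
    a=[float(v) for v in sys.argv[1:]]
    rem(*a)
def loc(v,p): return pose(np.array([p],float),v)[0]
E
python3 - <<'E'
import station
print([n for n in dir(station) if not n.startswith("_")],getattr(station,"tip_extent",None))
from go import *
P=loc((562,-244.5,-.355),(-22,0,0));print(P)
rem(P[0],P[1],120,np.pi-.355)
E
```

```text
['IKError', 'job_done', 'sense', 'snapshot', 'spot_in', 'tip_extent', 'trace'] 22.0
[ 541.37177725 -236.85301196    0.        ]
t 2.8 pos [151.4 528.7 240.6] rpy [-3.142  0.     2.863] F [-0.4 -0.4  0.4] open 1.003
shift cm [-58.57 -62.87  12.07] turn [-0.     0.     0.076]
```

```bash
R='[-2.44,-2.62,0,0,0,0,-1]'; python3 -m crank '[[-2.44,-2.62,0,0,0,0,-1],[-2.44,-2.62,0,0,0,0,-1],[-2.44,-2.62,0,0,0,0,-1],[-2.44,-2.62,0,0,0,0,-1],[-2.44,-2.62,0,0,0,0,-1],[-2.44,-2.62,0,0,0,0,-1],[-2.44,-2.62,0,0,0,0,-1],[-2.44,-2.62,0,0,0,0,-1],[-2.44,-2.62,0,0,0,0,-1],[-2.44,-2.62,0,0,0,0,-1],[-2.44,-2.62,0,0,0,0,-1],[-2.44,-2.62,0,0,0,0,-1]]' 40
python3 -m crank '[[-2.44,-2.62,0,0,0,0,-1],[-2.44,-2.62,0,0,0,0,-1],[-2.44,-2.62,0,0,0,0,-1],[-2.44,-2.62,0,0,0,0,-1],[-2.44,-2.62,0,0,0,0,-1],[-2.44,-2.62,0,0,0,0,-1],[-2.44,-2.62,0,0,0,0,-1],[-2.44,-2.62,1,0,0,0,-1],[-2.44,-2.62,2,0,0,0,-1],[-2.44,-2.62,3,0,0,0,-1],[-2.44,-2.62,3,0,0,0,-1],[-2.44,-2.62,2,0,0,0.076,-1]]'; python3 go.py 541.4 -236.9 120 2.787
```

```text
clock: 3.8
ee_pos: [346.7, 144.3, 240.9]
orientation: [3.141, 0.001, 2.863]
wrist_force: [0.7, 1.2, 0.1]
opening: 1.002
gripper_force: 0.0
clock: 4.8
ee_pos: [537.5, -231.1, 134.9]
orientation: [3.141, -0.002, 2.788]
wrist_force: [0.5, -0.7, -0.9]
opening: 1.003
gripper_force: 0.0
t 4.8 pos [ 537.5 -231.1  134.9] rpy [ 3.141e+00 -2.000e-03  2.788e+00] F [ 0.5 -0.7 -0.9] open 1.003
shift cm [-0.57 -0.41  1.49] turn [ 0.    -0.002  0.001]
```

```bash
python3 -m crank '[[0,0,0,0,0,0,-1],[0,0,0,0,0,0,-1]]'; python3 go.py 541.4 -236.9 32 2.787
```

```text
clock: 4.97
ee_pos: [537.4, -230.8, 135.4]
orientation: [3.141, -0.003, 2.785]
wrist_force: [0.7, 0.6, 0.1]
opening: 0.999
gripper_force: 0.0
t 4.97 pos [ 537.4 -230.8  135.4] rpy [ 3.141e+00 -3.000e-03  2.785e+00] F [0.7 0.6 0.1] open 0.999
shift cm [-0.62 -0.43 10.34] turn [ 0.    -0.003 -0.002]
```

```bash
python3 -m crank '[[-0.6,-0.4,1.7,0,0,0,-1],[0,0,2.5,0,0,0,-1],[0,0,2.5,0,0,0,-1],[0,0,2,0,0,0,-1],[0,0,1.2,0,0,0,-1],[0,0,0.4,0,0,0,-1],[0,0,0,0,0,0,-1]]'
python3 - <<'E'
from h import *
for c in("top","scene"):
    p=snapshot(c);cv2.imwrite(f"/tmp/{c}.png",p["pixels"][:,:,::-1])
a=cv2.imread("/tmp/top.png")[180:340,380:540];b=cv2.imread("/tmp/scene.png")[120:280,110:270]
cv2.imwrite("pics/g1.png",cv2.resize(np.hstack([a,b]),None,fx=2.5,fy=2.5,interpolation=cv2.INTER_CUBIC))
E
```

```text
clock: 5.55
ee_pos: [542.0, -235.4, 34.4]
orientation: [3.142, -0.0, 2.788]
wrist_force: [-0.2, 0.0, -0.3]
opening: 0.999
gripper_force: 0.0
```

View pics/g1.png

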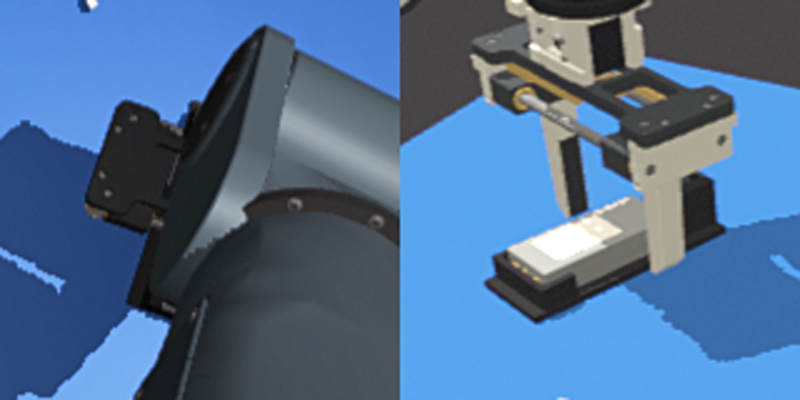

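The fingers straddle the block between the nose walls and the cheeks, at about (600,240) in the crop. I'll lower 2 mm and close gently.

```bash
python3 -m crank '[[0,0,0.2,0,0,0,-1],[0,0,0,0,0,0,0.1],[0,0,0,0,0,0,0.1],[0,0,0,0,0,0,0.1],[0,0,0,0,0,0,0.1],[0,0,0,0,0,0,1],[0,0,0,0,0,0,1],[0,0,0,0,0,0,1],[0,0,0,0,0,0,1],[0,0,0,0,0,0,1]]' 6; python3 -m crank '[[0,0,0,0,0,0,1],[0,0,0,0,0,0,1],[0,0,0,0,0,0,1]]' 35;python3 go.py 542 -235.4 230 2.787
```

```text
clock: 6.48
ee_pos: [542.0, -235.9, 32.1]
orientation: [-3.142, -0.0, 2.787]
wrist_force: [0.4, -0.1, -0.5]
opening: 0.469
gripper_force: 6.0
clock: 6.73
ee_pos: [542.0, -235.9, 32.1]
orientation: [-3.142, 0.0, 2.787]
wrist_force: [0.1, 0.7, -0.6]
opening: 0.471
gripper_force: 35.0
t 6.73 pos [ 542.  -235.9   32.1] rpy [-3.142  0.     2.787] F [ 0.1  0.7 -0.6] open 0.471
shift cm [  0.02   0.04 -19.79] turn [-0.  0. -0.]
```

```bash
python3 -m crank '[[0,0,-0.5,0,0,0,1],[0,0,-1,0,0,0,1],[0,0,-2,0,0,0,1],[0,0,-3,0,0,0,1],[0,0,-3,0,0,0,1],[0,0,-3,0,0,0,1],[0,0,-2.5,0,0,0,1],[0,0,-2,0,0,-0.117,1],[0,0,-1,0,0,-0.117,1],[0,0,0,0,0,-0.117,1],[0,0,0,0,0,-0.117,1],[0,0,0,0,0,0,1]]' 35;python3 go.py 454.9 214.7 190 3.2526
```

```text
clock: 7.73
ee_pos: [541.9, -235.8, 213.1]
orientation: [-3.141, 0.001, -3.023]
wrist_force: [-0.3, 0.2, -3.2]
opening: 0.47
gripper_force: 35.0
t 7.73 pos [ 541.9 -235.8  213.1] rpy [-3.141e+00  1.000e-03 -3.023e+00] F [-0.3  0.2 -3.2] open 0.47
shift cm [ 3.31 45.76  2.29] turn [-0.     0.001  0.008]
```

```bash
python3 -m crank '[[0.2,2.5,0,0,0,0.008,1],[0.3,3.5,0,0,0,0,1],[0.3,3.8,0,0,0,0,1],[0.3,3.8,0,0,0,0,1],[0.3,3.8,0,0,0,0,1],[0.3,3.8,0,0,0,0,1],[0.3,3.8,0,0,0,0,1],[0.3,3.8,0,0,0,0,1],[0.3,3.8,0,0,0,0,1],[0.2,3.8,0,0,0,0,1],[0.2,3.8,0,0,0,0,1],[0.2,3.5,0,0,0,0,1]]';python3 -m crank '[[0.1,2,0,0,0,0,1],[0,0,1,0,0,0,1],[0,0,2,0,0,0,1],[0,0,2,0,0,0,1],[0,0,2,0,0,0,1],[0,0,1,0,0,0,1],[0,0,0,0,0,0,1]]';python3 go.py 454.9 214.7 45 3.2526
```

```text
clock: 8.73
ee_pos: [463.2, 197.3, 212.7]
orientation: [3.141, 0.0, -3.041]
wrist_force: [0.5, 0.1, -1.2]
opening: 0.47
gripper_force: 35.0
clock: 9.32
ee_pos: [460.0, 214.2, 130.3]
orientation: [-3.141, -0.004, -3.039]
wrist_force: [-0.7, 0.1, -2.8]
opening: 0.471
gripper_force: 35.0
t 9.32 pos [460.  214.2 130.3] rpy [-3.141 -0.004 -3.039] F [-0.7  0.1 -2.8] open 0.471
shift cm [0.47 0.11 8.53] turn [-0.001 -0.004 -0.008]
```

```bash
python3 -m crank '[[0.5,0.1,1.5,0,0,-0.008,1],[0,0,2,0,0,0,1],[0,0,2.5,0,0,0,1],[0,0,1.7,0,0,0,1],[0,0,1,0,0,0,1],[0,0,0.3,0,0,0,1],[0,0,0,0,0,0,1],[0,0,0,0,0,0,1]]'
cat > look.py <<'E'
from h import *
s=sense();print(np.round(s["ee_pos"],1),np.round(s["orientation"],3),np.round(s["wrist_force"],1))
M=(556,225.3,.111)
p=s["ee_pos"];yaw=s["orientation"][2]-np.pi
v=(*(pose(np.array([[21.75,0,0]]),(p[0],p[1],yaw))[0][:2]),yaw); print("pack est",np.round(v,3))
z=p[2]-26
out=[]
for c,(x,y) in(("top",(195,265)),("scene",(470,290))):
    C=snapshot(c);big=cv2.resize(C["pixels"][:,:,::-1],None,fx=4,fy=4,interpolation=cv2.INTER_CUBIC)
    for bx,vv,col in((METER,M,(0,0,255)),([b+[0,0,z] for b in PACK],v,(0,255,0))):
        for b in bx:
            P=pose(b,vv)
            for i,j in itertools.combinations(range(8),2):
                if bin(i^j).count("1")==1:
                    a,d=np.round((proj(C,P[[i,j]])+.5)*4).astype(int); cv2.line(big,tuple(a.tolist()),tuple(d.tolist()),col,1)
    out.append(big[4*y-300:4*y+300,4*x-200:4*x+200])
import sys;cv2.imwrite(sys.argv[1],np.hstack(out))
E
python3 look.py pics/l1.png
```

```text
clock: 9.98
ee_pos: [456.6, 215.7, 43.2]
orientation: [3.141, 0.001, -3.029]
wrist_force: [0.4, -0.5, -2.1]
opening: 0.472
gripper_force: 35.0
[456.6 215.7  43.2] [ 3.141e+00  1.000e-03 -3.029e+00] [ 0.4 -0.5 -2.1]
pack est [478.258 218.177  -6.17 ]
```

View pics/l1.png

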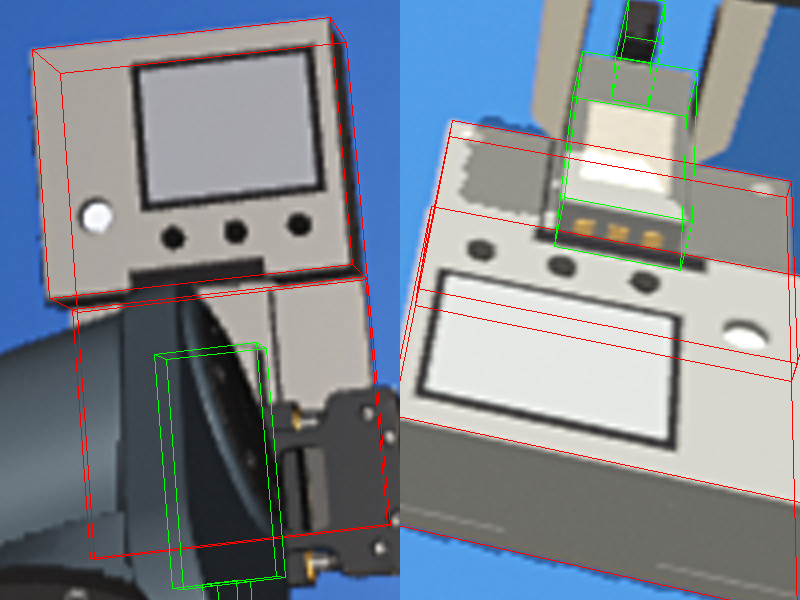

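The scene view shows the held pack's nose at about (565–690, 245) in the crop, in front of the bay, and the overlay agrees closely. I'll measure the scene camera's bias using the held pack.

Run:
```python
from h import *
C=snapshot("scene")
z=sense()["ee_pos"][2]-26
r=trace("scene","pack");print(len(r),r[0]["score"],r[0]["pixels"].sum())
m=r[0]["pixels"]
for pv in [(478.3,218.2,.1125)]:
    print(fit([C],[m],[b+[0,0,z] for b in PACK],pv))
    B=[b+[0,0,z] for b in PACK]
    s=sil(C,B,pv)>0; big=cv2.resize(m.astype(np.float32),None,fx=4,fy=4)>.5
    # per-row left/right edges of the mask and model in the nose part
    for row in range(285,300,2):
        a=np.nonzero(m[row])[0]; b=np.nonzero(s[row*4+2])[0]/4
        if len(a) and len(b): print(row,a.min(),a.max()+1,b.min(),b.max())
for r in trace("scene","meter"): print(r["score"],r["pixels"].sum(),np.round(r["at"]))
```

```text
1 0.82 1599
(array([4.701786e+02, 2.150865e+02, 1.112000e-01]), np.float64(0.084))
0.7 10173 [469. 308.]
```

```bash
python3 -m crank '[[0,-0.05,0.4,0,0,0,1],[0,0,0.35,0,0,0,1],[-1,0,0,0,0,0,1],[-1,0,0,0,0,0,1],[-0.8,0,0,0,0,0,1],[-0.5,0,0,0,0,0,1],[-0.5,0,0,0,0,0,1],[-0.3,0,0,0,0,0,1]]';python3 -m crank '[[-0.3,0,0,0,0,0,1],[-0.3,0,0,0,0,0,1],[-0.3,0,0,0,0,0,1],[0,0,0,0,0,0,1]]'; python3 go.py 556 226.2 35 3.2526
```

```text
clock: 10.9
ee_pos: [497.3, 219.7, 34.4]
orientation: [-3.142, 0.0, -3.029]
wrist_force: [0.1, 1.1, -2.4]
opening: 0.471
gripper_force: 35.0
clock: 11.23
ee_pos: [506.1, 220.8, 34.7]
orientation: [3.142, 0.0, -3.029]
wrist_force: [-0.7, 0.2, -1.4]
opening: 0.471
gripper_force: 35.0
t 11.23 pos [506.1 220.8  34.7] rpy [ 3.142  0.    -3.029] F [-0.7  0.2 -1.4] open 0.471
shift cm [-5.01 -0.02 -0.03] turn [0.    0.    0.002]
```

```bash
python3 -m crank '[[-0.4,0,0,0,0,0,1],[-0.4,0,0,0,0,0,1],[-0.4,0,0,0,0,0,1],[-0.4,0,0,0,0,0,1],[-0.4,0,0,0,0,0,1],[-0.4,0,0,0,0,0,1],[-0.3,0,0,0,0,0,1],[0,0,0,0,0,0,1]]'; python3 go.py 556 226.2 35 3.2526
```

```text
clock: 11.9
ee_pos: [533.1, 223.8, 34.6]
orientation: [3.142, 0.001, -3.029]
wrist_force: [-0.7, -1.1, -1.4]
opening: 0.472
gripper_force: 35.0
t 11.9 pos [533.1 223.8  34.6] rpy [ 3.142e+00  1.000e-03 -3.029e+00] F [-0.7 -1.1 -1.4] open 0.472
shift cm [-2.3  -0.02 -0.04] turn [0.    0.001 0.002]
```

```bash
python3 -m crank '[[0,0,0.05,0,0,0,1],[0,0,0,0,0,0,0.6],[0,0,0,0,0,0,-0.2],[0,0,0,0,0,0,-1],[0,0,0,0,0,0,-1],[1,0,0,0,0,0,-1],[1.2,0,0,0,0,0,-1],[1.2,0,0,0,0,0,-1],[1,0,0,0,0,0,-1],[0.3,0,0,0,0,0,-1],[0,0,0,0,0,0,-1],[0,0,0,0,0,0,-1]]' 20
python3 - <<'E'
from h import *
out=[]
for c,(x,y) in(("top",(195,265)),("scene",(470,290))):
    C=snapshot(c);big=cv2.resize(C["pixels"][:,:,::-1],None,fx=4,fy=4,interpolation=cv2.INTER_CUBIC)
    out.append(big[4*y-300:4*y+300,4*x-200:4*x+200])
cv2.imwrite("pics/l2.png",np.hstack(out))
E
```

```text
clock: 12.9
ee_pos: [486.4, 218.6, 34.4]
orientation: [3.141, 0.001, -3.028]
wrist_force: [0.0, -0.3, -0.3]
opening: 1.001
gripper_force: 0.0
```

View pics/l2.png

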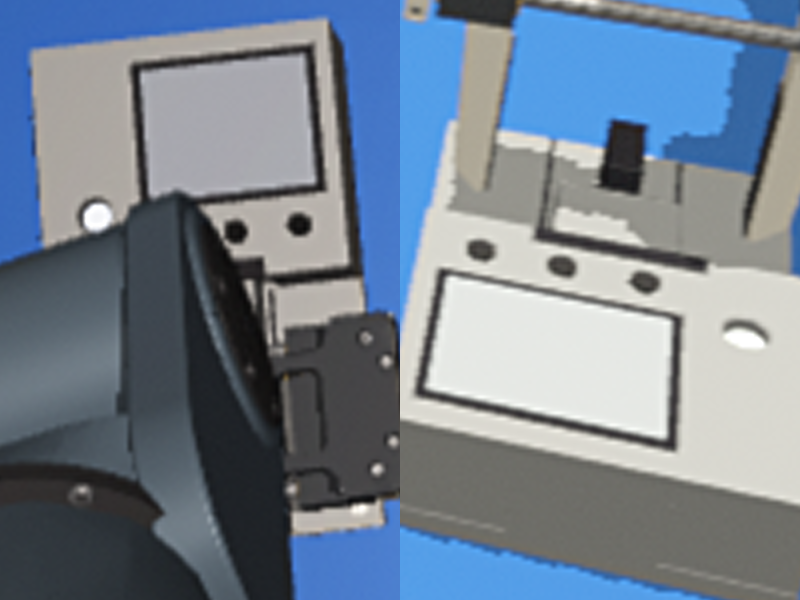

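The pack lies half in the bay, with its tab at about (625,155) between the two fingers. I'll grip the tab.

```bash
python3 -m crank '[[0,0,0,0,0,0,0.2],[0,0,0,0,0,0,0.5],[0,0,0,0,0,0,1],[0,0,0,0,0,0,1],[0,0,0,0,0,0,1],[0,0,0,0,0,0,1],[0,0,0,0,0,0,1],[0,0,0,0,0,0,1],[0,0,0,0,0,0,1],[0,0,0,0,0,0,1],[0,0,0,0,0,0,1],[0,0,0,0,0,0,1]]' 8; python3 go.py 556 226.2 35 3.2526
```

```text
clock: 14.0
ee_pos: [485.8, 218.5, 34.1]
orientation: [-3.142, -0.0, -3.028]
wrist_force: [-0.7, -0.0, 0.0]
opening: 0.188
gripper_force: 0.0
t 14.0 pos [485.8 218.5  34.1] rpy [-3.142 -0.    -3.028] F [-0.7 -0.   0. ] open 0.188
shift cm [-7.07 -0.03 -0.09] turn [-0.    -0.     0.002]
```

```bash
python3 -m crank '[[0,0,0,0,0,0,1],[0,0,0,0,0,0,1],[0,0,0,0,0,0,1],[0,0,0,0,0,0,1]]' 25; python3 -m crank '[[-0.3,0,0,0,0,0,1],[-0.5,0,0,0,0,0,1],[-0.5,0,0,0,0,0,1],[-0.5,0,0,0,0,0,1],[-0.5,0,0,0,0,0,1],[-0.5,0,0,0,0,0,1],[-0.5,0,0,0,0,0,1],[-0.4,0,0,0,0,0,1],[-0.3,0,0,0,0,0,1],[-0.2,0,0,0,0,0,1],[0,0,0,0,0,0,1]]'; python3 go.py 556 226.2 35 3.2526
```

```text
clock: 14.33
ee_pos: [485.8, 218.5, 34.1]
orientation: [3.142, 0.0, -3.028]
wrist_force: [0.4, 0.2, -0.4]
opening: 0.146
gripper_force: 25.0
clock: 15.25
ee_pos: [528.1, 223.3, 34.1]
orientation: [3.142, 0.001, -3.028]
wrist_force: [-0.3, -0.4, 2.1]
opening: 0.145
gripper_force: 25.0
t 15.25 pos [528.1 223.3  34.1] rpy [ 3.142e+00  1.000e-03 -3.028e+00] F [-0.3 -0.4  2.1] open 0.145
shift cm [-2.8  -0.02 -0.09] turn [0.    0.001 0.002]
```

```bash
python3 -m crank '[[-0.15,0,0,0,0,0,1],[-0.15,0,0,0,0,0,1],[-0.15,0,0,0,0,0,1],[-0.1,0,0,0,0,0,1],[-0.1,0,0,0,0,0,1],[0,0,0,0,0,0,1]]';  python3 -m crank '[[-0.1,0,0,0,0,0,1],[-0.05,0,0,0,0,0,1]]';  python3 -m crank '[[-0.1,0,0,0,0,0,1],[-0.05,0,0,0,0,0,1]]'
```

```text
clock: 15.75
ee_pos: [534.2, 224.0, 34.1]
orientation: [3.142, 0.0, -3.028]
wrist_force: [-3.2, -0.2, 4.4]
opening: 0.147
gripper_force: 25.0
clock: 15.92
ee_pos: [535.4, 224.1, 34.1]
orientation: [-3.142, -0.0, -3.028]
wrist_force: [-5.0, -0.1, 5.2]
opening: 0.15
gripper_force: 25.0
clock: 16.08
ee_pos: [537.0, 224.3, 34.1]
orientation: [3.142, -0.0, -3.028]
wrist_force: [-4.9, -0.4, 5.8]
opening: 0.149
gripper_force: 25.0
```

```bash
python3 -m crank '[[-0.1,0,0,0,0,0,1],[-0.05,0,0,0,0,0,1]]';  python3 -m crank '[[-0.1,0,0,0,0,0,1],[-0.05,0,0,0,0,0,1]]'
python3 - <<'E'
from h import *
C=snapshot("scene");big=cv2.resize(C["pixels"][:,:,::-1],None,fx=5,fy=5,interpolation=cv2.INTER_CUBIC)
D=snapshot("top");b2=cv2.resize(D["pixels"][:,:,::-1],None,fx=5,fy=5,interpolation=cv2.INTER_CUBIC)
cv2.imwrite("pics/l3.png",np.hstack([big[5*225:5*325,5*425:5*510],b2[5*215:5*315,5*165:5*240]]))
E
```

```text
clock: 16.25
ee_pos: [538.1, 224.4, 34.1]
orientation: [-3.141, -0.001, -3.028]
wrist_force: [-8.3, -0.8, 9.0]
opening: 0.152
gripper_force: 25.0
clock: 16.42
ee_pos: [538.2, 224.4, 34.1]
orientation: [-3.141, -0.004, -3.028]
wrist_force: [-16.5, -0.8, 15.5]
opening: 0.149
gripper_force: 25.0
```

View pics/l3.png

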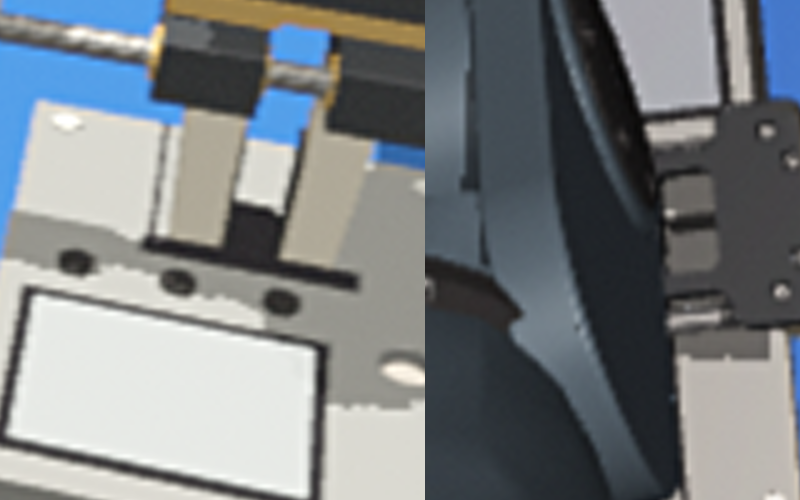

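```bash
python3 -m crank '[[-0.05,0,0,0,0,0,1],[0,0,0,0,0,0,1]]'; python3 -m crank '[[0.05,0,0,0,0,0,0.5],[0.05,0,0,0,0,0,0.3],[0,0,0,0,0,0,0],[0,0,0,0,0,0,0],[0,0,-1,0,0,0,0],[0,0,-2,0,0,0,0],[0,0,-3,0,0,0,0],[0,0,-3.5,0,0,0,0],[1,-3,-3.5,0,0,0,0],[1,-4,-2,0,0,0,0],[0,-4,-2,0,0,0,0],[0,-4,0,0,0,0,0]]'
python3 - <<'E'
from h import *
C=snapshot("scene");big=cv2.resize(C["pixels"][:,:,::-1],None,fx=5,fy=5,interpolation=cv2.INTER_CUBIC)
D=snapshot("top");b2=cv2.resize(D["pixels"][:,:,::-1],None,fx=5,fy=5,interpolation=cv2.INTER_CUBIC)
cv2.imwrite("pics/l4.png",np.hstack([big[5*225:5*325,5*425:5*510],b2[5*215:5*315,5*165:5*240]]))
for c in("top","scene"):print([(np.round(r["at"],1),round(r["score"],2)) for r in spot_in(c,"pack_tab")+spot_in(c,"button_top")+spot_in(c,"stylus")])
E
python3 go.py 640 15.5 250 3.14
```

```text
clock: 16.68
ee_pos: [538.3, 224.5, 34.0]
orientation: [-3.141, -0.005, -3.028]
wrist_force: [-17.2, -1.7, 15.6]
opening: 0.151
gripper_force: 25.0
clock: 17.68
ee_pos: [538.6, 82.4, 201.4]
orientation: [-3.141, 0.007, -3.027]
wrist_force: [1.5, -1.0, 0.8]
opening: 0.502
gripper_force: 0.0
[(array([457.9, 265.2]), 0.59)]
[(array([312. , 231.5]), 0.83)]
t 18.08 pos [537.3  84.4 196.7] rpy [ 3.142 -0.    -3.027] F [ 0.4  0.7 -1. ] open 0.501
shift cm [-9.42 -8.02 -5.33] turn [ 0.    -0.     0.116]
```

View pics/l4.png

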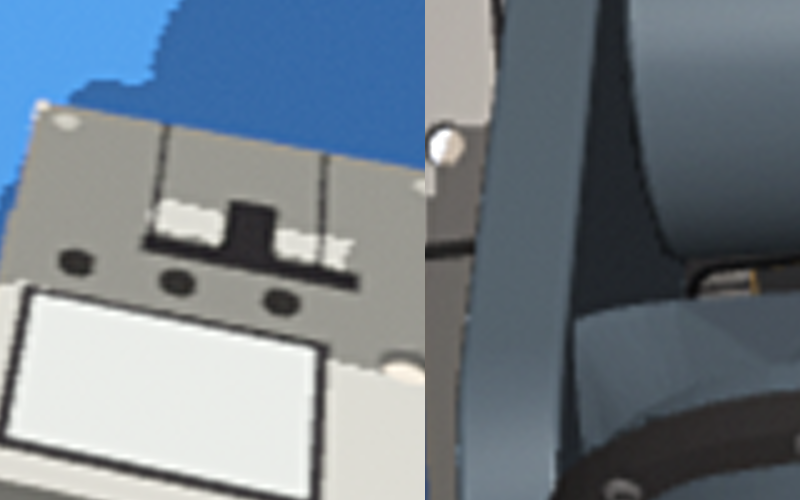

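The pack's block is inside and only the tab (252,225) shows in front of the dark mouth bar. Next is the stylus.

```bash
python3 - <<'E'
from go import *
rem(639,15.8,197,-3.027)
E
python3 -m crank '[[-1.5,-1,0,0,0,0,-1],[-2,-1.5,0,0,0,0,-1],[-2,-1.5,0,0,0,0,-1],[-2,-1.5,0,0,0,0,-1],[-1.5,-1.5,0,0,0,0,-1],[-0.3,-0.6,0,0,0,0,-1],[0,0,0,0,0,0,-1]]'
python3 - <<'E'
from go import *
rem(639,15.8,112,-3.027)
for c in("top","scene"):
    C=snapshot(c)
    if c=="scene": S=C
    for t in("stylus","stand","pack_tab","button_top"): print(c,t,[(np.round(r["at"],1),round(r["score"],2)) for r in spot_in(c,t)][:2])
for M in((555.6,226.6,.112),(556.5,223.4,.109)):
    print(proj(S,pose(np.array([[-32,-7,40],[-32,7,40.],[-32,0,10],[-36,0,10]]),M)).round(1).tolist())
r=trace("scene","pack")
if r: m=r[0]["pixels"];ys,xs=np.nonzero(m);print(r[0]["score"],m.sum(),xs.min(),xs.max(),ys.min(),ys.max())
big=cv2.resize(S["pixels"][:,:,::-1],None,fx=8,fy=8,interpolation=cv2.INTER_CUBIC)
cv2.imwrite("pics/l5.png",np.hstack([big[8*255:8*285,8*445:8*490],big[8*200:8*230,8*290:8*335]]))
E
```

```text
t 18.08 pos [537.3  84.4 196.7] rpy [ 3.142 -0.    -3.027] F [ 0.4  0.7 -1. ] open 0.501
shift cm [-9.32 -7.98 -0.03] turn [ 0. -0.  0.]
clock: 18.67
ee_pos: [638.7, 18.2, 196.2]
orientation: [3.142, -0.001, -3.029]
wrist_force: [-1.0, 0.1, 0.1]
opening: 0.95
gripper_force: 0.0
t 18.67 pos [638.7  18.2 196.2] rpy [ 3.142e+00 -1.000e-03 -3.029e+00] F [-1.   0.1  0.1] open 0.95
shift cm [-0.01 -0.24  8.42] turn [ 0.    -0.001 -0.002]
top stylus []
top stand []
top pack_tab [(array([196.9, 269.5]), 0.69)]
top button_top []
scene stylus [(array([310.5, 231.4]), 0.58), (array([134.6, 338.4]), 0.43)]
scene stand [(array([307.9, 278.2]), 0.66)]
scene pack_tab [(array([474.8, 269.2]), 0.47), (array([362.7, 209.1]), 0.19)]
scene button_top []
[[471.4, 263.6], [481.6, 265.5], [472.6, 281.0], [472.8, 279.3]]
[[469.1, 263.4], [479.2, 265.3], [470.4, 280.8], [470.5, 279.1]]
0.43 78 469 478 266 275
```

```bash
python3 -m crank '[[0,-0.2,1,0,0,0,-1],[0,0,2,0,0,0,-1],[0,0,2.4,0,0,0,-1],[0,0,1.7,0,0,0,-1],[0,0,1,0,0,0,-1],[0,0,0.3,0,0,0,-1],[0,0,0,0,0,0,0.4],[0,0,0,0,0,0,0.4],[0,0,0,0,0,0,0.4],[0,0,0,0,0,0,0.4],[0,0,0,0,0,0,0.4],[0,0,0,0,0,0,0.4]]' 5
python3 - <<'E'
from h import *
S=snapshot("scene");print(np.round(sense()["ee_pos"],1),sense()["opening"])
big=cv2.resize(S["pixels"][:,:,::-1],None,fx=5,fy=5,interpolation=cv2.INTER_CUBIC)
cv2.imwrite("pics/l6.png",big[5*180:5*300,5*240:5*380])
E
```

```text
clock: 20.22
ee_pos: [638.9, 16.3, 113.3]
orientation: [-3.141, 0.001, -3.028]
wrist_force: [0.7, -0.2, 0.3]
opening: 0.618
gripper_force: 0.0
[638.8  16.3 113.2] 0.5757151649676516
```

View pics/l6.png

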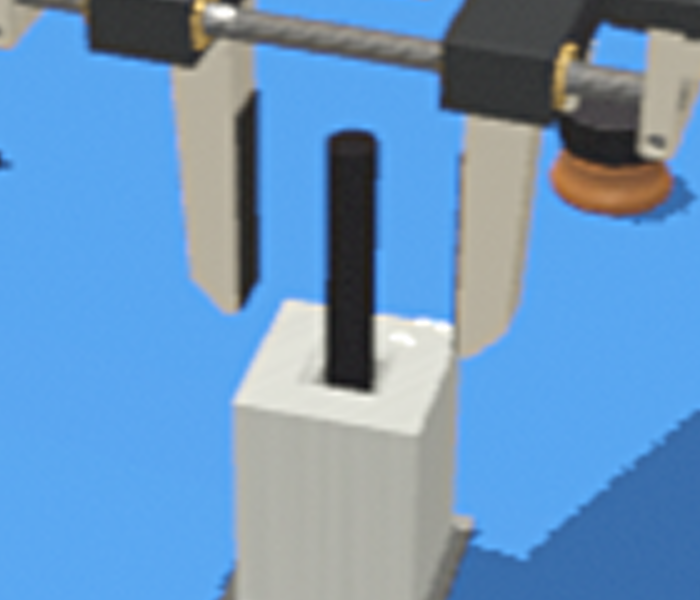

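The stylus stands at about (350,260) in the crop, midway between the fingers. I'll close the gripper.

```bash
python3 -m crank '[[0,0,0,0,0,0,0.6],[0,0,0,0,0,0,0.6],[0,0,0,0,0,0,1],[0,0,0,0,0,0,1],[0,0,0,0,0,0,1],[0,0,0,0,0,0,1],[0,0,0,0,0,0,1],[0,0,0,0,0,0,1],[0,0,0,0,0,0,1],[0,0,0,0,0,0,1],[0,0,0,0,0,0,1],[0,0,0,0,0,0,1]]' 5; python3 -m crank '[[0,0,0,0,0,0,1],[0,0,0,0,0,0,1],[0,0,0,0,0,0,1],[0,0,0,0,0,0,1],[0,0,0,0,0,0,1]]' 20
```

```text
clock: 21.27
ee_pos: [638.6, 16.3, 112.8]
orientation: [-3.142, -0.0, -3.028]
wrist_force: [0.1, -0.3, -0.3]
opening: 0.15
gripper_force: 5.0
clock: 21.68
ee_pos: [638.7, 16.3, 112.9]
orientation: [-3.142, -0.0, -3.028]
wrist_force: [1.1, 0.2, -0.6]
opening: 0.145
gripper_force: 20.0
```

```bash
python3 -m crank '[[0,0,-0.5,0,0,0,1],[0,0,-1,0,0,0,1],[0,0,-2,0,0,0,1],[0,0,-2.5,0,0,0,1],[0,0,-2.5,0,0,0,1],[0,0,-1.5,0,0,0,1],[0,0,-1,0,0,0,1],[0,0,0,0,0,0,1]]'; python3 go.py 585 271.7 165 3.2526
```

```text
clock: 22.35
ee_pos: [639.5, 16.3, 225.7]
orientation: [-3.141, 0.004, -3.028]
wrist_force: [0.5, 0.3, -0.2]
opening: 0.147
gripper_force: 20.0
t 22.35 pos [639.5  16.3 225.7] rpy [-3.141  0.004 -3.028] F [ 0.5  0.3 -0.2] open 0.147
shift cm [ 2.55 26.    6.04] turn [-0.001  0.004  0.002]
```

```bash
python3 -m crank '[[0.2,1.5,0,0,0,0,1],[0.3,3,0,0,0,0,1],[0.3,3,0,0,0,0,1],[0.3,3,0,0,0,0,1],[0.3,3,0,0,0,0,1],[0.3,3,0,0,0,0,1],[0.3,3,0,0,0,0,1],[0.3,3,0,0,0,0,1],[0.25,2.5,1.5,0,0,0,1],[0,1,2,0,0,0,1],[0,0,1.5,0,0,0,1],[0,0,0.9,0,0,0,1]]';python3 -m crank '[[0,0,0,0,0,0,1],[0,0,0,0,0,0,1]]'
cat > tip.py <<'E'
from go import *
import sys
rem(585,271.7,165,3.2526)
s=sense();p=s["ee_pos"];out=[]
for c,(x,y) in(("top",(180,240)),("scene",(500,270))):
    C=snapshot(c);big=cv2.resize(C["pixels"][:,:,::-1],None,fx=6,fy=6,interpolation=cv2.INTER_CUBIC)
    def mk(P,col):
        for q in proj(C,P): cv2.drawMarker(big,tuple(np.round((q+.5)*6).astype(int).tolist()),col,cv2.MARKER_CROSS,14,1)
    mk([[p[0],p[1],p[2]-108],[p[0],p[1],p[2]-76]],(0,255,0))
    mk([[585.1,271.7,40],[585.1,271.7,45]],(0,0,255))
    out.append(big[6*y-300:6*y+300,6*x-200:6*x+200])
    r=trace(c,"stylus")
    if r: m=r[0]["pixels"];ys,xs=np.nonzero(m);k=ys.argmax();print(c,round(r[0]["score"],2),m.sum(),"lowest",xs[ys==ys.max()].mean(),ys.max())
    print(c,"tip pred",proj(C,[[p[0],p[1],p[2]-108]]).round(1))
cv2.imwrite(sys.argv[1],np.hstack(out))
E
python3 tip.py pics/t1.png
```

```text
clock: 23.35
ee_pos: [582.0, 272.7, 160.6]
orientation: [-3.141, -0.004, -3.027]
wrist_force: [0.0, -0.3, -1.4]
opening: 0.151
gripper_force: 20.0
clock: 23.52
ee_pos: [583.7, 271.6, 163.4]
orientation: [-3.141, -0.001, -3.029]
wrist_force: [-0.8, 0.7, -0.6]
opening: 0.146
gripper_force: 20.0
t 23.52 pos [583.7 271.6 163.4] rpy [-3.141e+00 -1.000e-03 -3.029e+00] F [-0.8  0.7 -0.6] open 0.146
shift cm [-0.13 -0.01 -0.16] turn [-0.    -0.001  0.002]
top tip pred [[166.7 242.9]]
scene 0.91 1070 lowest 508.5 290
scene tip pred [[509.7 290.3]]
```

View pics/t1.png

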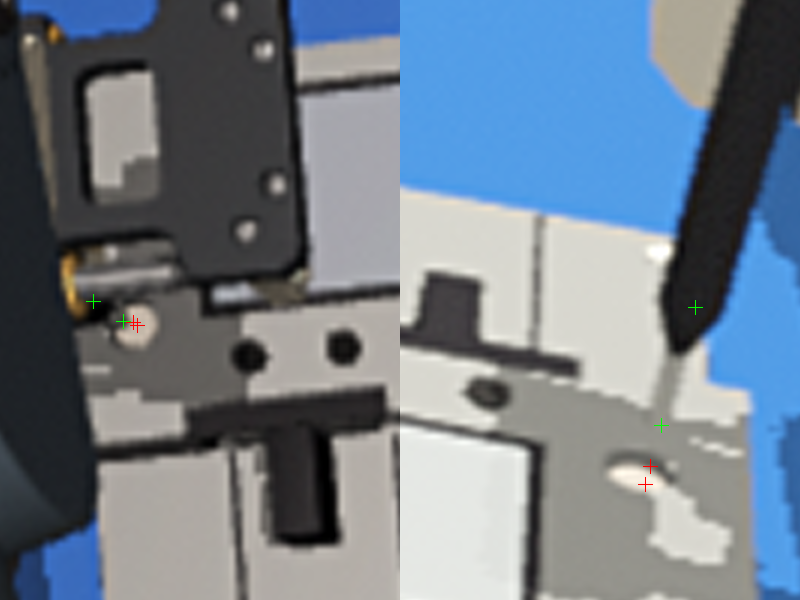

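The top view puts the button at crop (137,325), close to the prediction, and shows the block flush with the mouth. The scene view shows the tip at about (665,420) and the hole centred near (639,471). I'll compute the relative offset from those.

Run:
```python
from h import *
C=snapshot("scene");D=snapshot("top")
px=lambda u,v,x,y:((u+6*x-200)/6-.5,(v+6*y-300)/6-.5)
print("tip",unproj(C,px(265,420,500,270),55.4).round(1),"hole",unproj(C,px(239,471,500,270),45).round(1))
print("top button",unproj(D,px(137,325,180,240),40).round(1))
for n,z in((C,55.4),):
    J=np.array([unproj(C,(509,290),z)-unproj(C,(510,290),z),unproj(C,(509,290),z)-unproj(C,(509,291),z)]);print(J.round(2))
im=C["pixels"].astype(int);print(im[278:295,506:516].sum(2)//3)
```

```text
tip [581.6 272.2  55.4] hole [587.8 269.6  45. ]
top button [585.  271.7  40. ]
[[ 0.54 -1.19  0.  ]
 [-2.07 -0.22  0.  ]]
[[213 213 214 217 188  96  41  34  74 160]
 [211 212 213 212 181 127 106 103 162 208]
 [213 213 215 209 177 139 142 149 195 219]
 [212 214 214 198 157 139 144 159 198 216]
 [212 213 214 191 148 139 144 177 208 215]
 [213 214 208 182 147 140 145 176 205 214]
 [213 214 198 165 146 142 156 195 214 214]
 [214 214 196 162 147 142 157 196 214 213]
 [216 208 181 151 144 146 179 208 214 212]
 [217 206 176 150 142 150 193 215 214 213]
 [150 142 143 147 144 155 197 217 216 214]
 [142 134 140 146 144 148 190 215 215 215]
 [145 138 140 148 146 143 147 150 149 149]
 [145 143 144 146 146 145 143 142 140 140]
 [144 145 145 145 144 144 145 144 145 151]
 [147 147 145 146 146 145 145 144 150 189]
 [153 150 145 146 146 145 144 144 143 149]]
```

```bash
python3 -m crank '[[-0.24,-0.15,0,0,0,0,1],[0,0,0.4,0,0,0,1],[0,0,0.4,0,0,0,1],[0,0,0.3,0,0,0,1],[0,0,0.15,0,0,0,1],[0,0,0.1,0,0,0,1],[0,0,0,0,0,0,1]]'
```

```text
clock: 24.4
ee_pos: [586.4, 270.6, 150.0]
orientation: [-3.141, -0.0, -3.028]
wrist_force: [0.8, -0.9, -0.9]
opening: 0.148
gripper_force: 20.0
```

```bash
python3 -m crank '[[0,0,0.15,0,0,0,1],[0,0,0.15,0,0,0,1],[0,0,0.15,0,0,0,1],[0,0,0.1,0,0,0,1],[0,0,0,0,0,0,1]]' 30; python3 -m crank '[[0,0,0.05,0,0,0,1],[0,0,0,0,0,0,1]]'
```

```text
clock: 24.82
ee_pos: [586.7, 270.6, 145.0]
orientation: [3.141, 0.0, -3.028]
wrist_force: [-0.1, 0.6, 1.4]
opening: 0.146
gripper_force: 30.0
clock: 24.98
ee_pos: [586.6, 270.6, 144.5]
orientation: [3.141, 0.0, -3.028]
wrist_force: [-0.5, 0.0, 4.0]
opening: 0.145
gripper_force: 30.0
```

Contact is on the button's spring. I'll go on to the stop and hold.

```bash
python3 -m crank '[[0,0,0.05,0,0,0,1],[0,0,0.05,0,0,0,1],[0,0,0,0,0,0,1]]'; python3 -m crank '[[0,0,0.05,0,0,0,1],[0,0,0,0,0,0,1],[0,0,0,0,0,0,1]]'
```

```text
clock: 25.23
ee_pos: [586.7, 270.6, 143.6]
orientation: [3.141, 0.0, -3.028]
wrist_force: [-0.0, -0.0, 3.4]
opening: 0.146
gripper_force: 30.0
clock: 25.48
ee_pos: [586.7, 270.6, 143.4]
orientation: [3.141, 0.001, -3.028]
wrist_force: [-1.3, 0.2, 6.5]
opening: 0.147
gripper_force: 30.0
```

```bash
python3 -m crank '[[0,0,0.05,0,0,0,1],[0,0,0.03,0,0,0,1],[0,0,0,0,0,0,1],[0,0,0,0,0,0,1],[0,0,0,0,0,0,1],[0,0,0,0,0,0,1],[0,0,0,0,0,0,1],[0,0,0,0,0,0,1]]'; python3 go.py 586.7 270.6 225 3.2526
```

```text
clock: 26.15
ee_pos: [586.9, 270.7, 143.2]
orientation: [3.141, 0.001, -3.028]
wrist_force: [-1.5, -0.2, 11.4]
opening: 0.145
gripper_force: 30.0
t 26.15 pos [586.9 270.7 143.2] rpy [ 3.141e+00  1.000e-03 -3.028e+00] F [-1.5 -0.2 11.4] open 0.145
shift cm [ 0.01 -0.   -8.18] turn [0.    0.001 0.002]
```

The button is bottomed at 11 N and has been held for over 0.5 s. I'll retract and return the stylus.

```bash
python3 -m crank '[[0,0,-0.5,0,0,0,1],[0,0,-1,0,0,0,1],[0,0,-2,0,0,0,1],[0,0,-2.5,0,0,0,1],[0,0,-1.6,0,0,0,1],[0,0,-0.8,0,0,0,1],[0,0,0,0,0,0,1]]' 20; python3 go.py 638.7 16.3 225 -3.028
```

```text
clock: 26.73
ee_pos: [587.0, 270.7, 227.9]
orientation: [3.141, 0.002, -3.028]
wrist_force: [-0.0, 0.8, -0.4]
opening: 0.144
gripper_force: 20.0
t 26.73 pos [587.  270.7 227.9] rpy [ 3.141e+00  2.000e-03 -3.028e+00] F [-0.   0.8 -0.4] open 0.144
shift cm [ -2.26 -25.87   0.28] turn [ 0.001  0.002 -0.   ]
```

```bash
python3 -m crank '[[-0.2,-1.5,0,0,0,0,1],[-0.2,-3,0,0,0,0,1],[-0.2,-3,0,0,0,0,1],[-0.2,-3,0,0,0,0,1],[-0.2,-3,0,0,0,0,1],[-0.2,-3,0,0,0,0,1],[-0.2,-3,0,0,0,0,1],[-0.2,-3,0,0,0,0,1],[-0.2,-2,0,0,0,0,1],[-0.1,-1,0,0,0,0,1],[0,0,0,0,0,0,1],[0,0,0,0,0,0,1]]'; python3 go.py 638.7 16.3 185 -3.028
```

```text
clock: 27.73
ee_pos: [633.8, 19.4, 225.2]
orientation: [3.141, -0.001, -3.029]
wrist_force: [0.6, 0.8, -1.2]
opening: 0.147
gripper_force: 20.0
t 27.73 pos [633.8  19.4 225.2] rpy [ 3.141e+00 -1.000e-03 -3.029e+00] F [ 0.6  0.8 -1.2] open 0.147
shift cm [-0.46 -0.36  4.02] turn [ 0.    -0.001 -0.001]
```

```bash
python3 -m crank '[[-0.46,-0.36,0,0,0,0,1],[0,0,1,0,0,0,1],[0,0,1.5,0,0,0,1],[0,0,1,0,0,0,1],[0,0,0,0,0,0,1],[0,0,0,0,0,0,1]]'; python3 go.py 638.7 16.3 114 -3.028
```

```text
clock: 28.23
ee_pos: [638.9, 16.8, 190.3]
orientation: [3.141, -0.001, -3.028]
wrist_force: [0.3, 0.2, -0.2]
opening: 0.15
gripper_force: 20.0
t 28.23 pos [638.9  16.8 190.3] rpy [ 3.141e+00 -1.000e-03 -3.028e+00] F [ 0.3  0.2 -0.2] open 0.15
shift cm [ 0.01 -0.04  7.63] turn [ 0.    -0.001  0.   ]
```

```bash
python3 -m crank '[[0,-0.04,0.5,0,0,0,1],[0,0,1,0,0,0,1],[0,0,1,0,0,0,1],[0,0,0.8,0,0,0,1],[0,0,0.5,0,0,0,1],[0,0,0.5,0,0,0,1],[0,0,0.5,0,0,0,1],[0,0,0,0,0,0,1]]'; python3 -m crank '[[0,0,0.6,0,0,0,1],[0,0,0.6,0,0,0,1],[0,0,0.6,0,0,0,1],[0,0,0.4,0,0,0,1],[0,0,0.3,0,0,0,1],[0,0,0,0,0,0,1]]'; python3 go.py 638.7 16.3 114 -3.028
```

```text
clock: 28.9
ee_pos: [638.8, 15.8, 142.0]
orientation: [3.141, -0.001, -3.028]
wrist_force: [0.1, -0.5, -0.6]
opening: 0.149
gripper_force: 20.0
clock: 29.4
ee_pos: [638.9, 15.8, 117.2]
orientation: [3.141, -0.001, -3.028]
wrist_force: [0.8, 0.5, -1.4]
opening: 0.147
gripper_force: 20.0
t 29.4 pos [638.9  15.8 117.2] rpy [ 3.141e+00 -1.000e-03 -3.028e+00] F [ 0.8  0.5 -1.4] open 0.147
shift cm [0.02 0.05 0.32] turn [ 0.    -0.001 -0.   ]
```

```bash
python3 -m crank '[[0,0,0.2,0,0,0,1],[0,0,0.15,0,0,0,1],[0,0,0,0,0,0,1]]'; python3 -m crank '[[0,0,0,0,0,0,0.5],[0,0,0,0,0,0,0.3],[0,0,0,0,0,0,0],[0,0,0,0,0,0,-0.5],[0,0,0,0,0,0,-0.5],[0,0,0,0,0,0,-0.5],[0,0,-1,0,0,0,-0.5],[0,0,-2,0,0,0,-0.5],[0,0,-3,0,0,0,-0.5],[0,0,-3,0,0,0,-0.5],[0,0,-3,0,0,0,-0.5],[0,0,-2,0,0,0,-0.5]]'; python3 -m crank '[[3,-3,0,0,0,0,-0.5],[3,-3,0,0,0,0,-0.5],[3,-3,0,0,0,0,-0.5],[3,-3,0,0,0,0,-0.5],[3,-3,0,0,0,0,-0.5],[3,-3,0,0,0,0,-0.5],[2,-3,0,0,0,0,-0.5],[2,-3,0,0,0,0,-0.5],[0,0,0,0,0,0,-0.5],[0,0,0,0,0,0,-0.5]]'
python3 - <<'E'
from h import *
a=[]
for c,(x,y) in(("top",(240,245)),("scene",(400,265))):
    C=snapshot(c);big=cv2.resize(C["pixels"][:,:,::-1],None,fx=2.5,fy=2.5,interpolation=cv2.INTER_CUBIC)
    a.append(big[int(2.5*y)-250:int(2.5*y)+250,int(2.5*x)-(200 if c=="top" else 300):int(2.5*x)+(200 if c=="top" else 300)][:, :400 if c=="top" else 600])
cv2.imwrite("pics/end.png",cv2.resize(np.hstack(a),(800,400)))
E
```

```text
clock: 29.65
ee_pos: [639.2, 15.8, 114.4]
orientation: [-3.142, -0.0, -3.028]
wrist_force: [-0.4, -0.3, 0.0]
opening: 0.147
gripper_force: 20.0
clock: 30.65
ee_pos: [639.7, 15.9, 258.6]
orientation: [-3.141, 0.004, -3.028]
wrist_force: [-0.4, 0.6, 0.6]
opening: 0.745
gripper_force: 0.0
clock: 31.48
ee_pos: [450.0, -245.1, 255.3]
orientation: [-3.141, 0.001, -3.031]
wrist_force: [0.5, 0.5, -0.5]
opening: 0.753
gripper_force: 0.0
```

View pics/end.png

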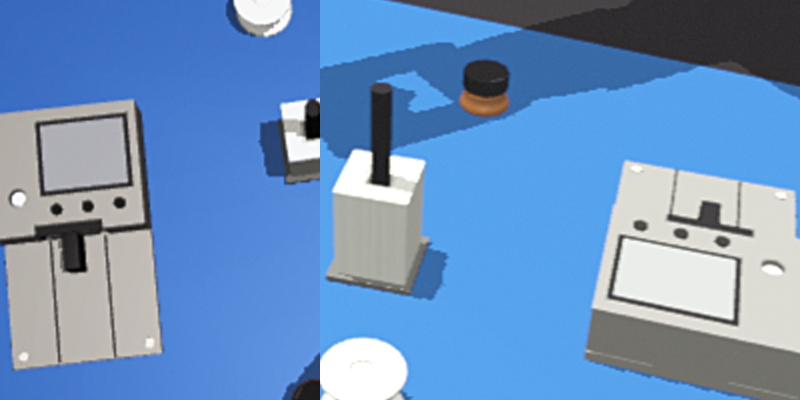

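The stylus stands upright in its stand at (380,135), only the pull tab sticks out of the bay at (708,213), and the bystanders haven't moved. I'm handing in.

```bash
python3 -c "
from station import *
print(job_done())"
```

```text
the job is handed in; nothing more can be done
None
```

The job is handed in at about 31 s of the 72 s limit: the pack is home in the bay with only its tab out, the reset button was pressed to its stop and held for over half a second, and the stylus is back in its stand tip down. The hand-in returned no verdict.

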